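# Sort the density specimens: solid or hollow

### The arm

A 7-joint arm with a two-finger parallel gripper is mounted at the origin on the work surface. World frame = base frame: x ahead of the robot, y to its left, z up, the work surface at z = 0. Lengths are in mm, angles in rad, forces in N, time in s.
With the tool pointing down it reaches from about 400 to 850 mm from the base axis. Payload 4.4 kg.
Tool frame: the origin (TCP) lies at the very end of the fingers, on their centre line; the grasp point (between the pads) lies 19 mm behind it; z points along the fingers, y is the line along which they close (so a half turn about z gives the same grasp; the last joint's range is limited). The gripper opens to 94 mm and grips with 3 to 60 N. Pads are 16 mm wide; open, the fingers measure 119 mm over their backs; the gripper's body (75 mm by 177 mm) begins 78 mm behind the grasp point.
Start: joints at [-1.181, 0.628, 0.038, 1.517, -0.027, 0.996, -0.02], TCP at [286.096, 583.667, 205.478] pointing down, gripper open.
Joint ranges: [-3.06, 3.06], [-0.37, 2.12], [-1.25, 1.32], [0.18, 2.47], [-1.1, 4.24], [0.23, 1.98], [-2.94, 2.94]. Speed limits (rad/s): [2.57, 2.57, 3.14, 3.14, 3.14, 3.14, 3.14].

### API

Orientations are given as a unit quaternion [w, x, y, z].
In Python, from cell import r gives the robot as it stands.
- The arm moves only by the shell command python3 -m pendant 'ROWS'. ROWS is JSON, a list of rows, each a list of 3 entries, a list of its own where there are three numbers: the opening, from -1 (shut) to 1 (fully open), then the shift along the tool's x, y, z in cm, then the turn, a rotation vector about the tool's x, y, z in degrees. In form: [[claw, [x, y, z], [rx, ry, rz]], ...]. A call has 1 to 20 rows; each row is the pose to reach, as a shift and turn from the pose commanded when the call began, along the tool's axes at that moment; what a row does not reach only later rows make up. A row lasts 1/8 s, in which the tool goes at most 62.5 mm and 10.7 degrees, less where a joint would pass 70% of its speed; a pose out of reach is approached as far as the arm can. A call with a gripper value outside its range is refused whole. The fingers move at their own pace and stop on an object; the grip force is fixed at half the most. Time passes only in rows, so rows that repeat a pose let the fingers close. It gives the time, the measured TCP pose, the force, the opening and the grip force at its end, in the units of the state.
- r.get_state(): the state, without advancing time (a new reading comes with each control period).
- r.get_image(name): name is "scene" or "top"; returns a dict with "image" (480x640x3 uint8, red, green, blue), "fx", "fy", "cx", "cy" (pixels), "R" (3x3) and "t" (3): a world point X has camera coordinates R X + t. Camera axes: x right, y down, z forward; pixel columns grow to the right and rows downward; lengths in mm; the calibration is good to about 2 mm. A picture is of the moment at which its call begins. There is no depth.
- r.close_job(): hands the job in; it is judged then, once.
The state is a dict: "time_s": time; "joints": joint angles; "joint_velocities": joint speeds; "effort": joint torques, N m; "tcp_pos": TCP position; "tool_rot": TCP orientation; "wrist_force": force on the tool from outside, world axes, zero at the start; "wrist_torque": the same for the moment, N m; "finger_gap": finger opening in mm; "grasp_force": force on a finger pad.
Only numpy, scipy, OpenCV 4.12 (cv2) and the standard library are available. Lean on these libraries where they do the work, as an engineer would, in place of code of your own. Each camera call takes 0.05 s, during which the arm holds its last target. There are 200 camera calls.

### The job

Three look-alike metal specimens from the density lesson stand on the lab bench; some are solid and some hollow, and only their weight tells. Lift each to feel which it is, then stand every solid one upright in the blue tray and every hollow one upright in the white tray, each on the tray's floor and let go. Leave the other things on the bench where they are.

Things in the scene. Friction and masses are not known exactly. Their poses are not given: they have to be found in the camera images.
- specimen_1_mid (a point): upright closed aluminium cylinder, 44 mm diameter, 120 mm tall, green band near each end; all three look alike. Solid: 0.42 to 0.56 kg, hollow: 0.13 to 0.17 kg; one or two of the three are solid, at random. The inside has 2 to 3 mm of play: judge the weight with it lifted clear and held still. This point is its centre, 60 mm above its underside; z up its axis
- specimen_2_mid (a point): another of the three look-alike specimens: same looks, sizes and centre point as specimen_1, 44 mm diameter, 120 mm tall; may be solid or hollow
- specimen_3_mid (a point): another of the three look-alike specimens: same looks, sizes and centre point as specimen_1, 44 mm diameter, 120 mm tall; may be solid or hollow
- specimen_1: the same specimen; origin at the centre of its underside, z up its axis
- specimen_2: the same specimen; origin at the centre of its underside, z up its axis
- specimen_3: the same specimen; origin at the centre of its underside, z up its axis
- tray_blue_in (a point): blue open plastic tray for solid specimens, fixed to the bench, 250 mm (its x) by 160 mm (its y), walls 35 mm high and 5 mm thick; room for all the solid ones standing side by side along x. This point is the centre of its inner floor, 5 mm above the bench, x along the long side
- tray_white_in (a point): white open plastic tray for hollow specimens, fixed to the bench, 250 mm (its x) by 160 mm (its y), walls 35 mm high and 5 mm thick; room for all the hollow ones standing side by side along x. This point is the centre of its inner floor, 5 mm above the bench, x along the long side
- tray_blue: the blue tray; origin under the centre of its outside bottom, on the bench
- tray_white: the white tray; origin under the centre of its outside bottom, on the bench
- canister_1_mid (a point): bystander: white square canister, 60 x 75 mm, 122 mm tall with its cap; point 50 mm above the bench
- canister_2_mid (a point): bystander: a second canister like the first
- cap_center (a point): bystander: white screw cap lying on the bench among the specimens, 40 mm diameter, 12 mm high; point at its centre
- amber_bottle_mid (a point): bystander: amber glass bottle, 52 mm diameter, 110 mm tall; point half-way up
- beaker_mid (a point): bystander: glass beaker, 70 mm rim, 85 mm tall; point 40 mm above the bench
- spatula_grip (a point): bystander: spatula 170 mm long lying on the bench in front of the robot; point on its handle

How it is judged:
By the outcome, as a careful person would: the job done as asked, in the order asked, and still so for the second after the job is handed in, with the robot touching nothing.
It also fails if it takes over 72 s, if anything falls off the work surface, if the arm or the gripper's body presses on something with over 40 N, if the wrist force passes 120 N, or if a joint passes its speed limit or range.

## Working session

There is one attempt and no reset: what is moved stays moved. The work goes in short steps, Python scripts to look and compute and a shell command to move; the robot and the scene stay as the last step left them, time stands still between calls to the robot, and variables do not carry over. Pictures are saved under pics/ and viewed, at most 10 in all, crops included, and the job is handed in when it is done.

```bash
mkdir -p pics
python3 - <<'E'
from cell import r
import cv2,json,numpy as np
s=r.get_state();print(s)
for n in("scene","top"):
    d=r.get_image(n);cv2.imwrite(f"pics/{n}0.png",d["image"][:,:,::-1])
    print(n,d["fx"],d["fy"],d["cx"],d["cy"],np.array(d["R"]).tolist(),np.array(d["t"]).tolist())
E
```

```text
{'time_s': 0.0, 'joints': array([-1.18082314,  0.62928062,  0.03847007,  1.51833121, -0.02699129,
        0.99630551, -0.02003359]), 'joint_velocities': array([ 0.00063065,  0.00067861, -0.00063985,  0.00112074, -0.00043688,
       -0.00135071,  0.00253937]), 'effort': array([-3.70436546e-04, -5.49736011e+01,  1.14367392e+00, -1.86635900e+01,
       -5.21381234e-02,  2.37539224e-02,  1.62991291e-04]), 'tcp_pos': array([285.80812715, 583.07242625, 204.60886352]), 'tool_rot': array([-1.82737373e-04,  2.25943897e-01,  9.74139898e-01, -8.84305937e-04]), 'wrist_force': array([ 0.72910076, -0.21329271, -0.31890606]), 'wrist_torque': array([-0.01157273,  0.04645369,  0.02751886]), 'grasp_force': 0.0, 'finger_gap': 93.64309541079034}
scene 463.29589604824577 463.29589604824577 318.88920598075936 233.9926315031081 [[0.5916530888721157, 0.8061852878209577, 0.003450236096867465], [0.5115936475210991, -0.3721401355325708, -0.7744570093567861], [-0.623071875664551, 0.459975000654209, -0.6326171326553044]] [-332.31081911013257, -233.35565981659073, 1315.117920275508]
top 624.5884918333877 624.5884918333877 322.6026335810302 239.429804654272 [[0.01764555550369574, -0.9998434986546053, -0.0012698697115778974], [-0.9724611895321003, -0.01686707166298932, -0.23245373033644412], [0.2323959320314766, 0.005336674210964675, -0.9726066268968085]] [-20.568228675408612, 589.3026182026616, 1017.2792725105793]
```

View pics/scene0.png

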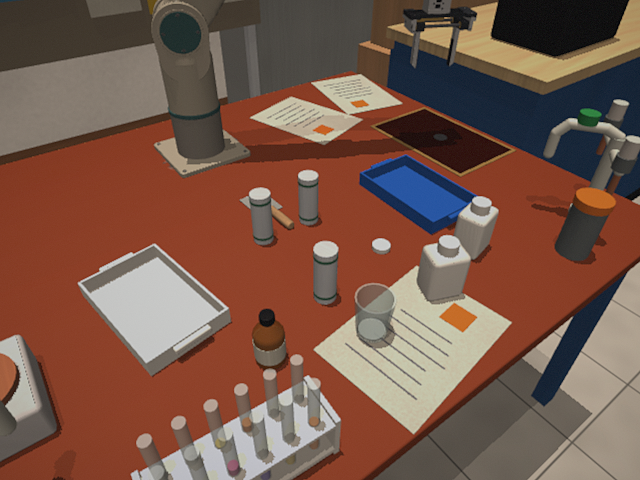

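View pics/top0.png

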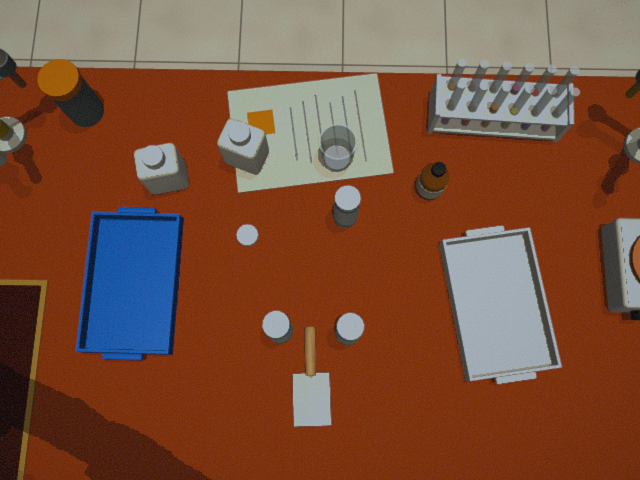

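```bash
cat > h.py <<'E'
from cell import r
import numpy as np,cv2
from scipy.spatial.transform import Rotation as Ro
def ray(d,u,v,z):
    R=np.array(d["R"]);t=np.array(d["t"]);c=-R.T@t
    w=R.T@np.array([(u-d["cx"])/d["fx"],(v-d["cy"])/d["fy"],1]);return (c+w*(z-c[2])/w[2])[:2].round(1)
def go(x,y,z,head=180):
    "cm shift and turn (deg about tool z) to reach TCP x,y,z with tool x heading head"
    s=r.get_state();q=s["tool_rot"];M=Ro.from_quat([q[1],q[2],q[3],q[0]]).as_matrix()
    T=np.array([[np.cos(np.radians(head)),np.sin(np.radians(head)),0],[np.sin(np.radians(head)),-np.cos(np.radians(head)),0],[0,0,-1]])
    print("t",s["time_s"],"shift",(M.T@(np.array([x,y,z])-s["tcp_pos"])/10).round(2),"turn",np.degrees(Ro.from_matrix(M.T@T).as_rotvec()).round(1),"F",s["wrist_force"].round(2))
E
python3 - <<'E'
from h import *
d=r.get_image("top");e=r.get_image("scene")
for n,u,v in(("A",277,324),("B",350,327),("C",347,197)): print(n,ray(d,u,v,120))
for n,u,v in(("A",308,177),("B",260,195),("C",326,250)): print("scene",n,ray(e,u,v,120))
for n,c in(("blue",[(92,212),(181,213),(170,354),(78,351)]),("white",[(443,239),(530,229),(560,367),(466,381)])):
    p=np.array([ray(d,u,v,35) for u,v in c]);print(n,p.mean(0),p.tolist())
print("cap",ray(d,247,235,12),"amber top",ray(d,438,169,110),"beaker",ray(d,338,140,85),"can2",ray(d,239,131,122),"can1",ray(d,152,155,122))
go(450,80,280)
# refine discs
g=cv2.cvtColor(d["image"],cv2.COLOR_RGB2GRAY)
c=cv2.HoughCircles(g,cv2.HOUGH_GRADIENT,1,20,param1=100,param2=15,minRadius=10,maxRadius=18);
for k in c[0]:
  if 220<k[0]<380 and k[1]>170: print(k)
E
```

```text
A [436.7  60.2]
B [434. -57.]
C [651.6 -50.3]
scene A [442.1  58.4]
scene B [440.4 -59.3]
scene C [653.9 -52.8]
blue [516.95  328.625] [[641.8, 409.7], [642.7, 247.8], [390.5, 249.0], [392.8, 408.0]]
white [ 490.075 -322.25 ] [[602.3, -226.3], [623.6, -383.6], [380.3, -420.4], [354.1, -258.7]]
cap [609.3 129.1] amber top [ 707.8 -206.6] beaker [768.5 -34.6] can2 [766.8 137.1] can1 [720.3 283.6]
t 0.2 shift [-36.89 -37.98  -7.47] turn [ -0.1  -0.  -26.1] F [-0.61  0.21  0.65]
[349.5 326.5  13.2]
[246.5 234.5  11. ]
[276.5 323.5  14.1]
[346.5 198.5  13.6]
```

```bash
python3 -m pendant '[[1,[-36.7,-40.3,0.5],[0,0,-26.1]],[1,[-36.7,-40.3,0.5],[0,0,-26.1]],[1,[-36.7,-40.3,0.5],[0,0,-26.1]],[1,[-36.7,-40.3,0.5],[0,0,-26.1]],[1,[-36.7,-40.3,0.5],[0,0,-26.1]],[1,[-36.7,-40.3,0.5],[0,0,-26.1]],[1,[-36.7,-40.3,0.5],[0,0,-26.1]],[1,[-36.7,-40.3,0.5],[0,0,-26.1]],[1,[-36.7,-40.3,0.5],[0,0,-26.1]],[1,[-36.7,-40.3,0.5],[0,0,-26.1]],[1,[-36.7,-40.3,0.5],[0,0,-26.1]],[1,[-36.7,-40.3,0.5],[0,0,-26.1]],[1,[-36.7,-40.3,0.5],[0,0,-26.1]],[1,[-36.7,-40.3,0.5],[0,0,-26.1]]]'
python3 -c "
from h import *
go(438,60,72);s=r.get_state();print(s['tcp_pos'],s['joints'])
cv2.imwrite('pics/top1.png',r.get_image('top')['image'][150:450,150:500,::-1])"
```

```text
time_s: 1.95
tcp_pos: [438.1, 61.0, 200.5]
tool_rot: [-0.0, -0.001, 1.0, 0.0]
wrist_force: [0.1, -0.3, -0.1]
finger_gap: 94.2
grasp_force: 0.0
t 1.95 shift [ 1.000e-02 -1.000e-01  1.285e+01] turn [ 0.  -0.   0.1] F [ 0.15 -0.31 -0.06]
[438.08713949  61.00272287 200.46537006] [-0.17171856  0.34393928 -0.03948353  2.07345895  0.01981776  0.72456703
  1.34829882]
```

View pics/top1.png

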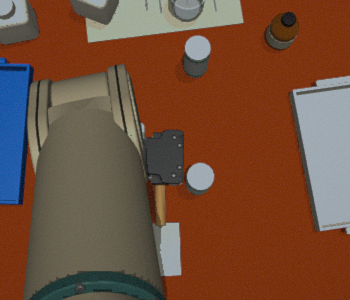

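The picture shows the gripper body over specimen A, with B free at crop (200,178) and C at (197,48). I'm going down to grip and lift.

```bash
python3 -m pendant '[[1,[0,-0.1,4],[0,0,0]],[1,[0,-0.1,8],[0,0,0]],[1,[0,-0.1,11],[0,0,0]],[1,[0,-0.1,12.8],[0,0,0]],[1,[0,-0.1,12.8],[0,0,0]],[1,[0,-0.1,12.8],[0,0,0]],[-1,[0,-0.1,12.8],[0,0,0]],[-1,[0,-0.1,12.8],[0,0,0]],[-1,[0,-0.1,12.8],[0,0,0]],[-1,[0,-0.1,12.8],[0,0,0]],[-1,[0,-0.1,12.8],[0,0,0]],[-1,[0,-0.1,12.8],[0,0,0]],[-1,[0,-0.1,12.8],[0,0,0]],[-1,[0,-0.1,12.8],[0,0,0]]]'
python3 -m pendant '[[-1,[0,0,-1],[0,0,0]],[-1,[0,0,-3],[0,0,0]],[-1,[0,0,-5],[0,0,0]],[-1,[0,0,-7],[0,0,0]],[-1,[0,0,-8],[0,0,0]],[-1,[0,0,-8],[0,0,0]],[-1,[0,0,-8],[0,0,0]],[-1,[0,0,-8],[0,0,0]],[-1,[0,0,-8],[0,0,0]],[-1,[0,0,-8],[0,0,0]]]'
python3 -m pendant '[[-1,[0,0,0],[0,0,0]]]'|grep force
python3 -m pendant '[[-1,[0,0,0],[0,0,0]]]'|grep force
python3 -m pendant '[[-1,[0,0,0],[0,0,0]]]'|grep force
python3 -c "
from h import *
go(438,60,72);d=r.get_image('scene');cv2.imwrite('pics/s2.png',d['image'][:,:,::-1])"
```

```text
time_s: 3.75
tcp_pos: [438.2, 59.3, 72.4]
tool_rot: [-0.0, 0.0, 1.0, 0.0]
wrist_force: [-0.8, 0.9, -0.8]
finger_gap: 44.4
grasp_force: 29.9
time_s: 5.0
tcp_pos: [438.1, 59.3, 152.2]
tool_rot: [-0.0, 0.0, 1.0, -0.0]
wrist_force: [0.2, 0.1, -1.4]
finger_gap: 44.6
grasp_force: 29.9
wrist_force: [0.5, -0.7, -0.9]
grasp_force: 29.9
wrist_force: [-0.9, -0.1, -1.4]
grasp_force: 29.9
wrist_force: [0.2, 0.4, -0.8]
grasp_force: 29.9
t 5.375 shift [0.02 0.07 8.05] turn [ 0. -0. -0.] F [ 0.2   0.42 -0.82]
```

View pics/s2.png

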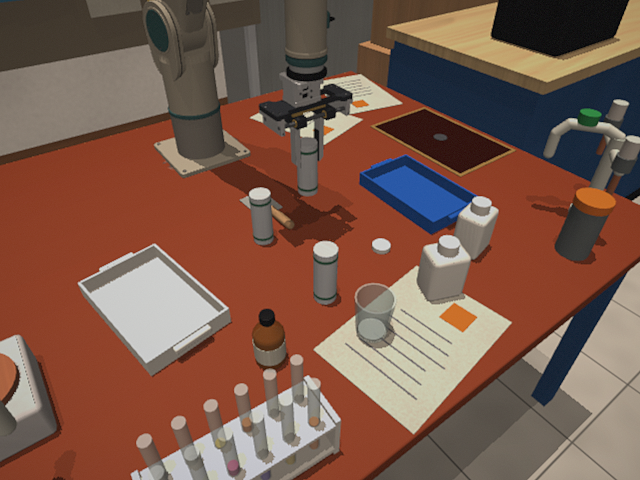

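Held still, A reads about -1.1 N, so it is hollow. The scene picture shows it clear of the bench at about (308,170). It goes to the white tray.

```bash
python3 -m pendant '[[-1,[0,0,-4],[0,0,0]],[-1,[0,0,-8],[0,0,0]],[-1,[0,-2,-10],[0,0,0]],[-1,[0,-6,-10],[0,0,0]],[-1,[0,-11,-10],[0,0,0]],[-1,[0,-16,-10],[0,0,0]],[-1,[0,-21,-10],[0,0,0]],[-1,[0,-26,-10],[0,0,0]],[-1,[0,-31,-10],[0,0,0]],[-1,[-0.1,-35,-10],[0,0,0]],[-1,[-0.2,-38,-10],[0,0,0]],[-1,[-0.2,-38.8,-10],[0,0,0]],[-1,[-0.2,-38.8,-10],[0,0,0]],[-1,[-0.2,-38.8,-10],[0,0,0]],[-1,[-0.2,-38.8,-10],[0,0,0]]]'
python3 -c "
from h import *
go(440,-329,78);d=r.get_image('top');cv2.imwrite('pics/t3.png',d['image'][:,:,::-1])"
```

```text
time_s: 7.3
tcp_pos: [440.5, -327.4, 252.6]
tool_rot: [0.0, -0.001, 1.0, 0.0]
wrist_force: [0.7, 0.0, -2.2]
finger_gap: 44.1
grasp_force: 29.9
t 7.3 shift [ 0.05 -0.17 17.46] turn [0.  0.  0.1] F [ 0.75  0.02 -2.24]
```

View pics/t3.png

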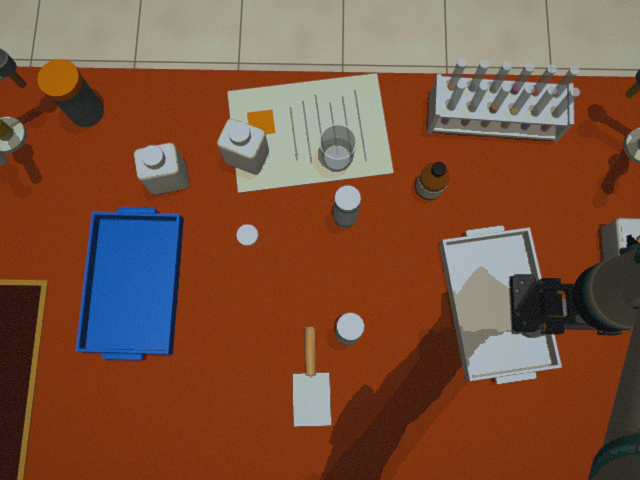

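The top view shows the gripper over the white tray at about (530,305), on target. Lowering.

```bash
python3 -m pendant '[[-1,[0,-0.1,4],[0,0,0]],[-1,[0,-0.1,8],[0,0,0]],[-1,[0,-0.1,12],[0,0,0]],[-1,[0,-0.1,15],[0,0,0]],[-1,[0,-0.1,16.5],[0,0,0]],[-1,[0,-0.1,17],[0,0,0]],[-1,[0,-0.1,17.4],[0,0,0]],[-1,[0,-0.1,17.4],[0,0,0]],[-1,[0,-0.1,17.4],[0,0,0]],[-1,[0,-0.1,17.4],[0,0,0]]]'
```

```text
time_s: 8.6
tcp_pos: [440.4, -329.9, 78.9]
tool_rot: [0.0, 0.0, 1.0, -0.0]
wrist_force: [0.9, 0.2, -1.3]
finger_gap: 44.2
grasp_force: 29.9
```

```bash
python3 -m pendant '[[-1,[0,0,0.1],[0,0,0]],[-1,[0,0,0.15],[0,0,0]],[-1,[0,0,0.15],[0,0,0]],[-1,[0,0,0.15],[0,0,0]]]'
python3 -m pendant '[[0.2,[0,0,0],[0,0,0]],[0.5,[0,0,0],[0,0,0]],[1,[0,0,0],[0,0,0]],[1,[0,0,0],[0,0,0]],[1,[0,0,0],[0,0,0]],[1,[0,0,0],[0,0,0]],[1,[0,0,-3],[0,0,0]],[1,[0,0,-7],[0,0,0]],[1,[0,0,-12],[0,0,0]],[1,[0,5,-13],[0,0,0]],[1,[0,10,-13],[0,0,0]],[1,[0,15,-13],[0,0,0]],[1,[0,20,-13],[0,0,0]],[1,[0.2,25,-13],[0,0,0]],[1,[0.4,27.2,-13],[0,0,0]],[1,[0.4,27.2,-13],[0,0,0]],[1,[0.4,27.2,-13],[0,0,0]],[1,[0.4,27.2,-13],[0,0,0]]]'
python3 -c "
from h import *
go(437,-58,72)
a=r.get_image('top')['image'][190:420,420:600,::-1];b=r.get_image('scene')['image'][150:380,60:400,::-1];cv2.imwrite('pics/t4.png',np.hstack([a,b]))"
```

```text
time_s: 9.1
tcp_pos: [440.4, -329.8, 77.4]
tool_rot: [0.0, 0.0, 1.0, -0.0]
wrist_force: [-0.9, 1.1, 5.5]
finger_gap: 44.3
grasp_force: 29.9
time_s: 11.35
tcp_pos: [436.3, -59.2, 207.0]
tool_rot: [0.0, 0.001, 1.0, -0.0]
wrist_force: [-1.0, 0.1, -0.0]
finger_gap: 93.7
grasp_force: 0.0
t 11.35 shift [-0.07  0.13 13.5 ] turn [-0.   0.  -0.2] F [-0.97  0.05 -0.03]
```

View pics/t4.png

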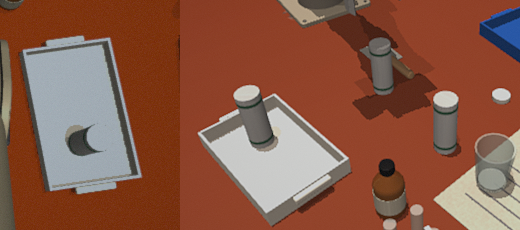

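A stands upright in the white tray. In the scene crop it leans only as perspective predicts. Now B.

```bash
python3 -m pendant '[[1,[-0.1,0.1,4],[0,0,0]],[1,[-0.1,0.1,8],[0,0,0]],[1,[-0.1,0.1,11],[0,0,0]],[1,[-0.1,0.1,13.5],[0,0,0]],[1,[-0.1,0.1,13.5],[0,0,0]],[1,[-0.1,0.1,13.5],[0,0,0]],[-1,[-0.1,0.1,13.5],[0,0,0]],[-1,[-0.1,0.1,13.5],[0,0,0]],[-1,[-0.1,0.1,13.5],[0,0,0]],[-1,[-0.1,0.1,13.5],[0,0,0]],[-1,[-0.1,0.1,13.5],[0,0,0]],[-1,[-0.1,0.1,13.5],[0,0,0]],[-1,[-0.1,0.1,13.5],[0,0,0]],[-1,[-0.1,0.1,13.5],[0,0,0]]]'
python3 -m pendant '[[-1,[0,0,-1],[0,0,0]],[-1,[0,0,-3],[0,0,0]],[-1,[0,0,-5],[0,0,0]],[-1,[0,0,-7],[0,0,0]],[-1,[0,0,-10],[0,0,0]],[-1,[0,0,-12],[0,0,0]],[-1,[0,0,-13],[0,0,0]],[-1,[0,0,-13],[0,0,0]],[-1,[0,0,-13],[0,0,0]],[-1,[0,0,-13],[0,0,0]],[-1,[0,0,-13],[0,0,0]],[-1,[0,0,-13],[0,0,0]]]'
python3 -m pendant '[[-1,[0,0,0],[0,0,0]]]'|grep force
python3 -m pendant '[[-1,[0,0,0],[0,0,0]]]'|grep force
python3 -c "
from h import *
go(567,329,78);go(540,-315,78)"
```

```text
time_s: 13.2
tcp_pos: [437.2, -56.8, 71.9]
tool_rot: [-0.0, 0.0, 1.0, -0.0]
wrist_force: [-0.0, -0.1, -1.2]
finger_gap: 44.1
grasp_force: 29.9
time_s: 14.7
tcp_pos: [437.0, -56.7, 201.7]
tool_rot: [-0.0, 0.0, 1.0, 0.0]
wrist_force: [0.2, -0.3, -1.5]
finger_gap: 44.2
grasp_force: 29.9
wrist_force: [0.7, -0.0, -2.0]
grasp_force: 29.9
wrist_force: [0.4, -0.5, -0.9]
grasp_force: 29.9
t 14.95 shift [-12.97  38.58  12.4 ] turn [ 0. -0. -0.] F [ 0.41 -0.54 -0.93]
t 14.95 shift [-10.28 -25.82  12.39] turn [ 0. -0. -0.] F [ 0.41 -0.54 -0.93]
```

B reads about -1.5 N, so it is hollow too and goes in the white tray's far slot.

```bash
python3 -m pendant '[[-1,[-1,-2,-3],[0,0,0]],[-1,[-3,-6,-4],[0,0,0]],[-1,[-5,-11,-4],[0,0,0]],[-1,[-7,-16,-4],[0,0,0]],[-1,[-9,-21,-4],[0,0,0]],[-1,[-10,-24.5,-4],[0,0,0]],[-1,[-10.3,-25.8,-4],[0,0,0]],[-1,[-10.3,-25.8,-4],[0,0,0]],[-1,[-10.3,-25.8,0],[0,0,0]],[-1,[-10.3,-25.8,4],[0,0,0]],[-1,[-10.3,-25.8,8],[0,0,0]],[-1,[-10.3,-25.8,10.5],[0,0,0]],[-1,[-10.3,-25.8,11.5],[0,0,0]],[-1,[-10.3,-25.8,12.2],[0,0,0]],[-1,[-10.3,-25.8,12.4],[0,0,0]],[-1,[-10.3,-25.8,12.4],[0,0,0]],[-1,[-10.3,-25.8,12.4],[0,0,0]]]'
```

```text
time_s: 17.08
tcp_pos: [540.5, -315.1, 78.7]
tool_rot: [0.001, 0.0, 1.0, -0.0]
wrist_force: [-0.2, -0.3, -2.2]
finger_gap: 44.2
grasp_force: 29.9
```

```bash
python3 -m pendant '[[-1,[0,0,0.1],[0,0,0]],[-1,[0,0,0.17],[0,0,0]],[-1,[0,0,0.17],[0,0,0]],[-1,[0,0,0.17],[0,0,0]]]'
python3 -m pendant '[[0.2,[0,0,0],[0,0,0]],[0.5,[0,0,0],[0,0,0]],[1,[0,0,0],[0,0,0]],[1,[0,0,0],[0,0,0]],[1,[0,0,0],[0,0,0]],[1,[0,0,0],[0,0,0]],[1,[0,0,-3],[0,0,0]],[1,[0,0,-7],[0,0,0]],[1,[0,0,-12],[0,0,0]],[1,[-2,5,-13],[0,0,0]],[1,[-4,10,-13],[0,0,0]],[1,[-6,15,-13],[0,0,0]],[1,[-8,20,-13],[0,0,0]],[1,[-10,25,-13],[0,0,0]],[1,[-11.2,26.4,-13],[0,0,0]],[1,[-11.2,26.4,-13],[0,0,0]],[1,[-11.2,26.4,-13],[0,0,0]],[1,[-11.2,26.4,-13],[0,0,0]]]'
python3 -c "
from h import *
go(652.5,-51.5,72)
a=r.get_image('top')['image'][60:420,250:600,::-1];b=r.get_image('scene')['image'][60:420,60:490,::-1];cv2.imwrite('pics/t5.png',np.hstack([a,b]))"
```

```text
time_s: 17.58
tcp_pos: [540.4, -315.0, 76.9]
tool_rot: [0.0, 0.0, 1.0, -0.0]
wrist_force: [0.2, 0.4, 6.0]
finger_gap: 44.3
grasp_force: 30.0
time_s: 19.82
tcp_pos: [651.5, -53.5, 206.4]
tool_rot: [-0.0, 0.002, 1.0, -0.001]
wrist_force: [0.7, -0.1, 0.7]
finger_gap: 93.8
grasp_force: 0.0
t 19.825 shift [-0.1   0.21 13.44] turn [-0.1 -0.  -0.2] F [ 0.66 -0.05  0.73]
```

View pics/t5.png

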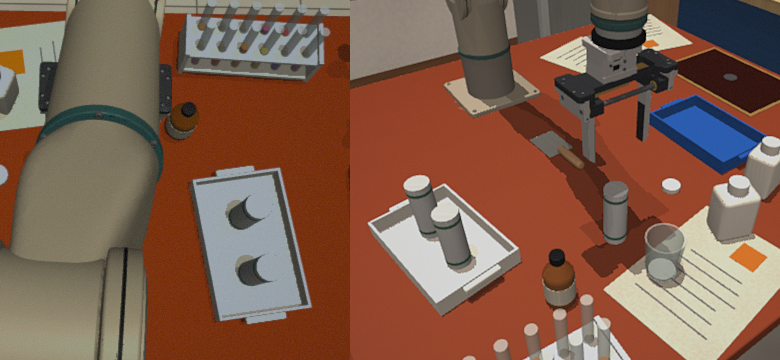

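A and B both stand well apart in the white tray, and the fingers straddle C at crop (615,210). Lowering onto C.

```bash
python3 -m pendant '[[1,[-0.1,0.1,4],[0,0,0]],[1,[-0.1,0.1,8],[0,0,0]],[1,[-0.1,0.1,11],[0,0,0]],[1,[-0.1,0.1,13.4],[0,0,0]],[1,[-0.1,0.1,13.4],[0,0,0]],[1,[-0.1,0.1,13.4],[0,0,0]],[-1,[-0.1,0.1,13.4],[0,0,0]],[-1,[-0.1,0.1,13.4],[0,0,0]],[-1,[-0.1,0.1,13.4],[0,0,0]],[-1,[-0.1,0.1,13.4],[0,0,0]],[-1,[-0.1,0.1,13.4],[0,0,0]],[-1,[-0.1,0.1,13.4],[0,0,0]],[-1,[-0.1,0.1,13.4],[0,0,0]],[-1,[-0.1,0.1,13.4],[0,0,0]]]'
python3 -m pendant '[[-1,[0,0,-1],[0,0,0]],[-1,[0,0,-3],[0,0,0]],[-1,[0,0,-5],[0,0,0]],[-1,[0,0,-7],[0,0,0]],[-1,[0,0,-10],[0,0,0]],[-1,[0,0,-12],[0,0,0]],[-1,[0,0,-13],[0,0,0]],[-1,[0,0,-13],[0,0,0]],[-1,[0,0,-13],[0,0,0]],[-1,[0,0,-13],[0,0,0]],[-1,[0,0,-13],[0,0,0]],[-1,[0,0,-13],[0,0,0]]]'
python3 -m pendant '[[-1,[0,0,0],[0,0,0]]]'|grep force
python3 -m pendant '[[-1,[0,0,0],[0,0,0]]]'|grep force
python3 -c "
from h import *
go(517,329,78)
cv2.imwrite('pics/s6.png',r.get_image('scene')['image'][:,:,::-1])"
```

```text
time_s: 21.68
tcp_pos: [653.2, -50.2, 72.3]
tool_rot: [0.0, 0.0, 1.0, -0.0]
wrist_force: [-0.0, -1.5, 0.7]
finger_gap: 44.1
grasp_force: 29.9
time_s: 23.18
tcp_pos: [653.1, -49.8, 201.9]
tool_rot: [-0.0, 0.0, 1.0, 0.0]
wrist_force: [-0.1, 0.1, -5.4]
finger_gap: 44.2
grasp_force: 29.9
wrist_force: [0.1, -1.0, -5.2]
grasp_force: 29.9
wrist_force: [0.1, -0.4, -5.2]
grasp_force: 29.9
t 23.425 shift [13.63 37.87 12.43] turn [ 0. -0. -0.] F [ 0.06 -0.4  -5.17]
```

C reads about -5.2 N, so it is solid and goes to the blue tray.

```bash
python3 -m pendant '[[-1,[0.5,1.5,-1],[0,0,0]],[-1,[1.5,4.5,-1],[0,0,0]],[-1,[3,8.5,-1],[0,0,0]],[-1,[4.6,13,-1],[0,0,0]],[-1,[6.2,17.5,-1],[0,0,0]],[-1,[7.8,22,-1],[0,0,0]],[-1,[9.4,26.5,-1],[0,0,0]],[-1,[11,31,-1],[0,0,0]],[-1,[12.5,35,-1],[0,0,0]],[-1,[13.3,37.2,0],[0,0,0]],[-1,[13.6,37.9,1],[0,0,0]],[-1,[13.6,37.9,3],[0,0,0]],[-1,[13.6,37.9,6],[0,0,0]],[-1,[13.6,37.9,9],[0,0,0]],[-1,[13.6,37.9,11],[0,0,0]],[-1,[13.6,37.9,11.8],[0,0,0]],[-1,[13.6,37.9,12.2],[0,0,0]],[-1,[13.6,37.9,12.2],[0,0,0]],[-1,[13.6,37.9,12.2],[0,0,0]]]'
python3 -c "
from h import *
go(517,329,77)
a=r.get_image('top')['image'][60:420,50:400,::-1];b=r.get_image('scene')['image'][60:420,210:640,::-1];cv2.imwrite('pics/t7.png',np.hstack([a,b]))"
```

```text
time_s: 25.85
tcp_pos: [517.9, 329.5, 81.1]
tool_rot: [0.001, 0.0, 1.0, 0.0]
wrist_force: [-0.5, 0.6, -5.0]
finger_gap: 44.2
grasp_force: 29.9
t 25.85 shift [ 0.09 -0.05  0.41] turn [ 0.   0.1 -0. ] F [-0.47  0.57 -4.97]
```

View pics/t7.png

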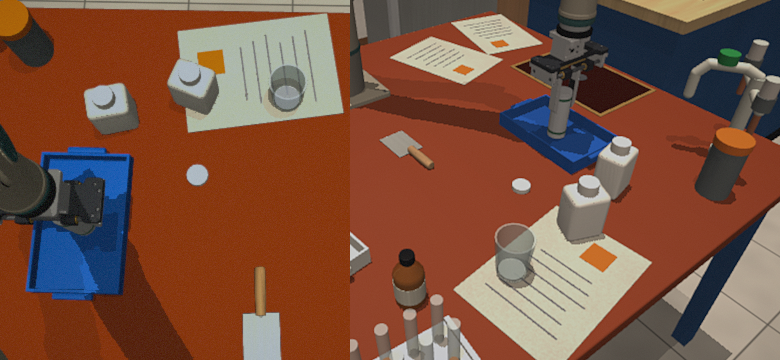

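C hangs just above the middle of the blue tray, with its foot at crop (557,135) in the scene view. I'll set it down, release and rise.

```bash
python3 -m pendant '[[-1,[0,0,0.2],[0,0,0]],[-1,[0,0,0.3],[0,0,0]],[-1,[0,0,0.4],[0,0,0]],[-1,[0,0,0.4],[0,0,0]],[-1,[0,0,0.4],[0,0,0]]]'
```

```text
time_s: 26.58
tcp_pos: [517.5, 329.2, 77.2]
tool_rot: [0.0, 0.0, 1.0, 0.0]
wrist_force: [-1.5, -1.8, 7.0]
finger_gap: 44.5
grasp_force: 30.0
```

```bash
python3 -m pendant '[[0.2,[0,0,0],[0,0,0]],[0.5,[0,0,0],[0,0,0]],[1,[0,0,0],[0,0,0]],[1,[0,0,0],[0,0,0]],[1,[0,0,0],[0,0,0]],[1,[0,0,0],[0,0,0]],[1,[0,0,-3],[0,0,0]],[1,[0,0,-7],[0,0,0]],[1,[0,0,-12],[0,0,0]],[1,[0,0,-16],[0,0,0]],[1,[0,-5,-18],[0,0,0]],[1,[2,-10,-18],[0,0,0]],[1,[2,-15,-18],[0,0,0]],[1,[2,-20,-18],[0,0,0]],[1,[2,-20,-18],[0,0,0]],[1,[2,-20,-18],[0,0,0]],[1,[2,-20,-18],[0,0,0]]]'
python3 -c "
from h import *
cv2.imwrite('pics/s8.png',r.get_image('scene')['image'][:,:,::-1])"
```

```text
time_s: 28.7
tcp_pos: [497.2, 131.0, 256.1]
tool_rot: [-0.0, -0.001, 1.0, 0.0]
wrist_force: [-1.0, 1.0, 0.3]
finger_gap: 94.3
grasp_force: 0.0
```

View pics/s8.png

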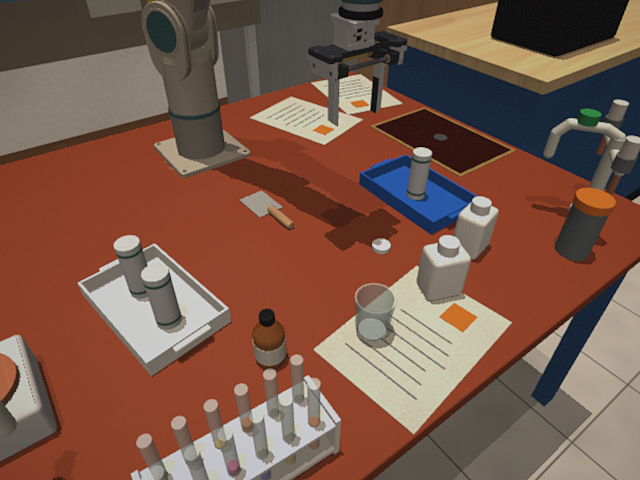

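The specimens stand upright: C in the blue tray at (418,175), A and B in the white tray at (132,265) and (160,295). The other things look unmoved and the gripper is clear.

```bash
python3 -c "
from cell import r
print(r.close_job())"
```

```text
the job is handed in; nothing more can be done
None
```

The job is handed in after about 29 s: the one solid specimen (about 5.2 N when lifted) stands upright in the blue tray, the two hollow ones (about 1.1 and 1.5 N) stand upright in the white tray, and the other things look unmoved in the last picture.

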